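# Lock the wafer lift with its transport pin

## Task

Lock the wafer lift for transport: take the red-handled lock pin out of its stand, stand it in the well of the round lock socket and feel about on the dark well bottom until the pin drops into the hidden blind hole and sits fully home, upright; press gently, never harder than 40 N. Then swing the yellow keeper bar fully across over the seated pin, let go, and leave everything else where it is.

Things in the scene. Friction and masses are not known exactly. Their poses are not given: they have to be found in the camera images.
- socket: Lock socket of a wafer lift, fixed: round aluminium drum, 112 mm across, 60 mm high, with an open round well (44 mm across, 25 mm deep) in its top. Origin on the well's axis at table level; z up; +y points to the keeper post (22 mm thick, its axis 80 mm away) and on to the lift column (from 190 mm away, 120 mm wide, 191 mm high). On an 8 mm base plate, 150 mm wide, from y -70 to +320 mm.
- well_floor (a point): Point on the well's axis at the level of its flat black bottom, 35 mm above the table (the rim is 25 mm higher). NOT the hole: the bottom has one round blind hole, 13.6 mm wide, 25 mm deep (floor 10 mm above the table), centred 3 to 7 mm from this axis in any direction, different each time and not measured. The bottom does not give when pressed.
- pin_grip (a point): Middle of the lock pin's red round handle (20 mm thick, 46 mm long). The pin (about 0.1 kg) stands upright, tip 8 mm above the table, loosely in one of the blue stand's two holes. It is 104 mm long: steel shaft 12 mm thick, 1.5 mm chamfer at the foot, flange 24 mm wide 54 to 58 mm above the tip, handle 58 to 104 mm above the tip. z runs from tip to handle.
- pin_tip (a point): Centre of the flat foot of the lock pin, 81 mm below pin_grip along the pin. Fully home, it stands on the hole's floor, 10 mm above the table (25 mm below the well's bottom) and the handle's top is 114 mm above the table.
- keeper (a joint): Angle a of the yellow keeper bar (rad): 0 = fully across the well (stop); 1.3 to 1.9 at the start. Stays where left; about 1 N at the knob turns it. Upright pivot at (0, 80) mm in socket's axes; the bar points to (-sin a, -cos a) there: from above it closes anticlockwise. 24 mm wide, 118 to 126 mm above the table: passes 4 mm over a pin fully home, strikes one that is not.
- keeper_knob (a point): The black upright round knob near the bar's free end, 16 mm thick, standing 126 to 168 mm above the table, 115 mm from the pivot axis. This point is on the knob's axis, 148 mm above the table.
- stand: The blue pin stand, fixed: a block 60 x 150 x 38 mm with two upright holes 90 mm apart along its y axis. Origin at the centre of its underside.
- spare_grip (a point): The spare pin, the same shape but with a black handle, in the stand's other hole: leave it. The point is the middle of its handle.
- module_a: Black finned module 90 x 70 x 60 mm, bystander. Origin at its underside.
- module_b: A second such module, bystander.
- bottle: White bottle with a blue cap, 60 mm across, 150 mm high, bystander. Origin at its underside.
- driver: Screwdriver lying on the table, bystander.
- coin: Brass disc 32 mm across, 12 mm thick, bystander.
- pin: The lock pin as a whole; origin at the centre of its foot (the same point as pin_tip), z along the pin towards the handle.
Things that resemble listed ones, but are neither listed nor needed, are in the scene too. Leave any orange or purple look-alike of the pin alone.

How it is judged:
By the outcome, as a careful person would: the job done as asked, in the order asked, and still so for the second after the job is handed in, with the robot touching nothing.
It also fails if it takes over 72 s, if anything falls off the work surface, if the arm or the gripper's body presses on something with over 40 N, if the wrist force passes 120 N, or if a joint passes its speed limit or range.

## Robot

A 6-joint arm with a two-finger parallel gripper is mounted at the origin on the work surface. World frame = base frame: x ahead of the robot, y to its left, z up, the work surface at z = 0. Lengths are in m, angles in rad, forces in N, time in s.
With the tool pointing down it reaches from about 0.425 to 0.925 m from the base axis. Payload 12.5 kg.
Tool frame: the origin (TCP) lies midway between the tips of the shut fingers; the grasp point (between the pads) lies r.tcp_to_grasp behind it (r.tcp_to_grasp is the distance from the TCP to the grasp point, in m); z points along the fingers, y is the line along which they close (so a half turn about z gives the same grasp; the last joint's range is limited). The gripper opens to 85 mm and grips with 20 to 120 N. Pads are 22 mm wide; open, the fingers measure 114 mm over their backs; the gripper's body (76 mm by 85 mm) begins 54 mm behind the grasp point. The pads swing forward as they close: fully open they stand 13 mm farther back than shut.
Start: joints at [-1.243, 0.491, 1.559, -0, 1.092, -0.106], TCP at [0.263, -0.567, 0.231] pointing down, gripper open.
Joint ranges: [-3.1, 3.1], [-0.84, 2.19], [0.05, 2.79], [-1.13, 4.28], [0.06, 2.93], [-2.69, 2.69]. Speed limits (rad/s): [2.22, 2.22, 2.79, 3.14, 3.14, 3.14].

## Interface

Orientations are given as a unit quaternion [x, y, z, w].
In Python, from rig import r, viewer, ticket, finder gives the robot as it stands. The module is installed in compiled form; this text tells all that it offers.
- The arm moves only by the tool servo_tool, never from a script. Its argument "commands" is a list that holds one entry, the list of rows, each a list of 5 numbers: the closure in counts, from 0 (fully open) to 255 (shut), then the shift along the tool's x, y, z in units of 25 mm (1.0 is 25 mm), then the turn about the tool's z in units of 5 degrees (1.0 is 5 degrees). A call has 1 to 20 rows; each row is the pose to reach, as a shift and turn from the pose commanded when the call began, along the tool's axes at that moment; what a row does not reach only later rows make up. A row lasts 1/12 s, in which the tool goes at most 41.7 mm and 7.16 degrees, less where a joint would pass 70% of its speed; a pose out of reach is approached as far as the arm can. A call with a gripper value outside its range is refused whole. The fingers move at their own pace and stop on an object; "force" is the grip in N (left out, the last holds). Time passes only in rows, so rows that repeat a pose let the fingers close. It gives the time, the measured TCP pose, the force, the opening and the grip force at its end, in the units of the state.
- r.sense(): the state, without advancing time (a new reading comes with each control period).
- viewer.read_camera(name): name is "scene" or "top"; returns a dict with "img" (384x512x3 uint8, red, green, blue), "vfov" (degrees; the focal length in pixels is half the picture's height over the tangent of half this angle, whatever the lens; pixels are square), "cx", "cy" (the principal point, pixels), "R" (3x3) and "t" (3): a world point X has camera coordinates R X + t. Camera axes: x right, y down, z forward; pixel columns grow to the right and rows downward; lengths in m; the calibration is good to about 2 mm. A picture is of the moment at which its call begins. There is no depth.
- ticket.sign_off(): hands the job in; it is judged then, once.
Trained networks look in a picture, given as the dict that the camera call returned (one of the last four; its "shot" number tells which), for a name from the list of things; names that differ only in an ending like _2 or _b are one class to them, and where a whole thing is asked for, a point or a joint stands for the part that bears it (a point fixed in the world has none). Each returns a list of dicts, best first, with "confidence" (0 to 1); they miss things now and then, are a little off and sometimes report something else, mostly with a low value. They report only what shows in the picture. A call takes as long as a camera call. They do not tell look-alikes from the thing itself.
- finder.recognise(thing, picture): "bbox" ([left, top, right, bottom] in pixels, round what is visible of it).
The state is a dict: "time_s": time; "joint_pos": joint angles; "qd": joint speeds; "joint_efforts": joint torques, N m; "tool_pos": TCP position; "orientation": TCP orientation; "wrist_force": force on the tool from outside, world axes, zero at the start; "wrist_torque": the same for the moment, N m; "width": finger opening in m; "gripper_force": force on a finger pad.
Only numpy, scipy, OpenCV 4.12 (cv2) and the standard library are available. Lean on these libraries where they do the work, as an engineer would, in place of code of your own. Each camera call takes 0.05 s, during which the arm holds its last target. There are 200 camera calls.

## Working session

There is one attempt and no reset: what is moved stays moved. The work goes in short steps, Python scripts to look and compute and a tool call to move; the robot and the scene stay as the last step left them, time stands still between calls to the robot, and variables do not carry over. Pictures are saved under pics/ and viewed, at most 10 in all, crops included, and the job is handed in when it is done.

Besides the shell and the picture viewer there is one more tool, called in YAML: its name, and indented under it one key for each argument. servo_tool: Moves the arm, as the interface text tells. Its arguments: {"type":"object","properties":{"commands":{"type":"array","items":{"type":"array","items":{"type":"array","items":{"type":"number"}}}},"force":{"type":"number"}},"required":["commands"]}

```bash
mkdir -p pics; cat > h.py <<'E'
import numpy as np, cv2
from rig import r, viewer, ticket, finder
def K(p):
    f=p['img'].shape[0]/2/np.tan(np.radians(p['vfov'])/2); return f,p['cx'],p['cy']
def ray(p,u,v):
    f,cx,cy=K(p); R=np.array(p['R']);t=np.array(p['t'])
    return -R.T@t, R.T@np.array([(u-cx)/f,(v-cy)/f,1])
def atz(p,u,v,z):
    c,d=ray(p,u,v); return c+d*(z-c[2])/d[2]
def proj(p,X):
    f,cx,cy=K(p); c=np.array(p['R'])@np.array(X)+np.array(p['t']); return c[0]/c[2]*f+cx,c[1]/c[2]*f+cy
def save(p,n,crop=None,s=1):
    im=p['img'][:,:,::-1]
    if crop: im=im[crop[1]:crop[3],crop[0]:crop[2]]
    cv2.imwrite('pics/'+n,cv2.resize(im,None,fx=s,fy=s,interpolation=cv2.INTER_CUBIC))
E
python3 - <<'E'
from h import *
np.set_printoptions(precision=4,suppress=True)
a=viewer.read_camera('top');b=viewer.read_camera('scene')
save(a,'top.png',s=1.56);save(b,'scene.png',s=1.56)
for p in(a,b):
    print(p['vfov'],p['cx'],p['cy'],np.array(ray(p,256,192)))
    for n in['socket','pin','pin_grip','keeper','keeper_knob','stand','spare_grip']:
        print(n,[(np.round(d['bbox'],1).tolist(),round(d['confidence'],2)) for d in finder.recognise(n,p)[:4]])
s=r.sense();print(s,r.tcp_to_grasp)
E
```

```text
43.817529544279274 255.07065420815093 190.71246988267146 [[ 0.4944 -0.1793  1.3922]
 [ 0.0762  0.0216 -0.9969]]
socket [([69.4, 162.0, 214.6, 239.2], 0.73), ([370.7, 241.2, 398.8, 267.3], 0.69)]
pin [([276.8, 234.5, 285.7, 241.0], 0.63), ([284.2, 201.5, 294.6, 212.2], 0.56), ([247.4, 234.4, 256.3, 237.8], 0.51)]
pin_grip [([284.1, 201.5, 294.9, 208.7], 0.55), ([248.4, 230.3, 254.7, 238.2], 0.49)]
keeper [([149.0, 184.9, 169.3, 236.1], 0.64)]
keeper_knob [([152.9, 183.4, 166.5, 237.8], 0.82)]
stand [([267.3, 229.3, 325.0, 252.9], 0.84)]
spare_grip []
47.73785905480675 253.94861200516783 192.79147134017433 [[ 1.0355 -0.9111  0.6602]
 [-0.4442  0.7347 -0.5127]]
socket [([267.7, 106.0, 356.9, 222.1], 0.84), ([269.3, 133.7, 321.0, 159.1], 0.66)]
pin [([199.8, 197.9, 206.7, 226.1], 0.78), ([218.0, 187.2, 230.0, 212.1], 0.76), ([221.0, 215.4, 233.2, 249.5], 0.56)]
pin_grip [([223.7, 214.9, 232.9, 254.5], 0.74), ([199.8, 199.3, 210.4, 224.3], 0.71), ([225.3, 187.1, 230.4, 215.4], 0.5)]
keeper [([269.6, 133.3, 318.9, 158.1], 0.92)]
keeper_knob [([274.5, 132.4, 318.3, 161.1], 0.61)]
stand [([159.0, 215.8, 223.9, 261.9], 0.98)]
spare_grip [([171.7, 210.9, 183.5, 243.8], 0.8), ([302.9, 223.5, 351.5, 275.8], 0.31)]
{'time_s': 0.8, 'joint_pos': array([-1.2426,  0.4909,  1.5589, -0.    ,  1.0917, -0.1056]), 'qd': array([ 0.0001,  0.0008, -0.0008, -0.0013,  0.0004,  0.0005]), 'joint_efforts': array([  0.0016, -61.822 , -26.1838,  -0.    ,   0.0004,  -0.    ]), 'tool_pos': array([ 0.2627, -0.5671,  0.2313]), 'orientation': array([0.9766, 0.2152, 0.    , 0.    ]), 'wrist_force': array([0.4973, 0.0155, 0.3614]), 'wrist_torque': array([ 0.    ,  0.0303, -0.0074]), 'gripper_force': 0.0, 'width': 0.08580548626242597} 0.0187
```

View pics/top.png

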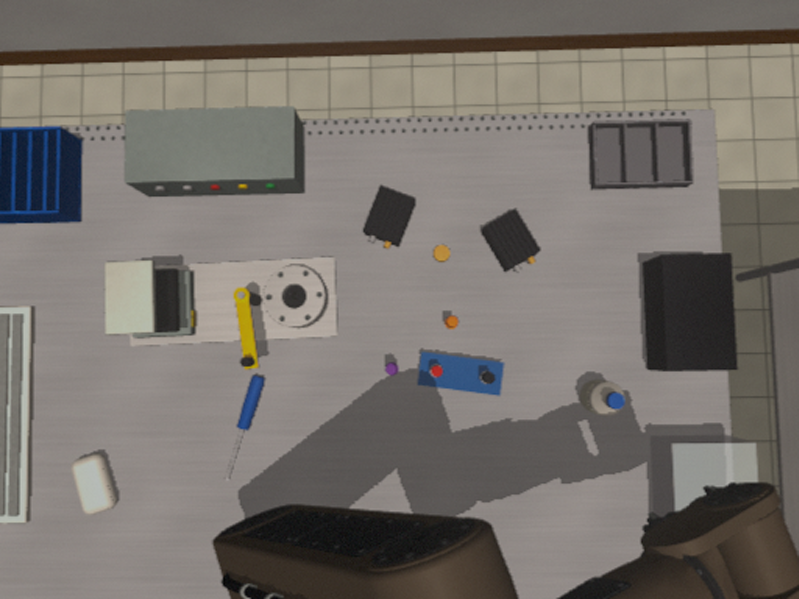

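View pics/scene.png

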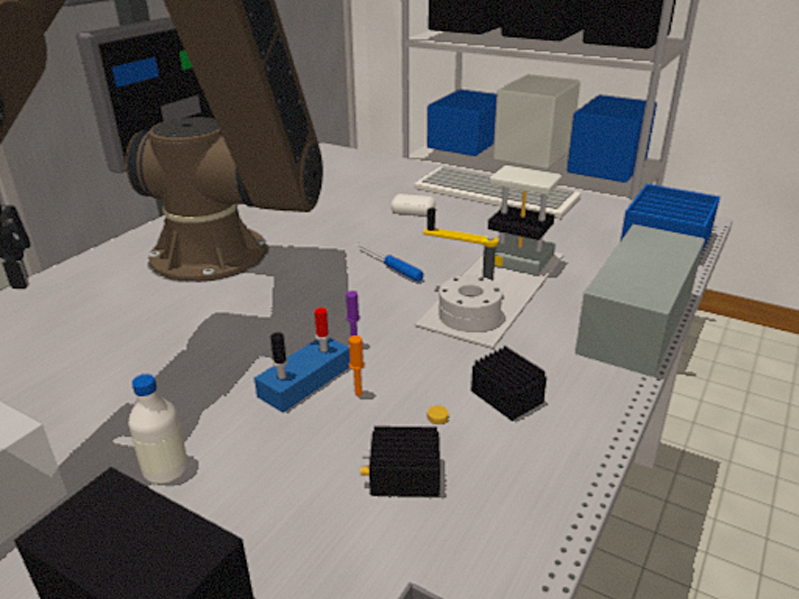

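The top view (800-px scale) shows these pin-like things:
- red handle in the stand, (436,370)
- black spare in the stand, (487,377)
- orange look-alike, (452,322)
- purple look-alike, (391,368)

I choose the red one. The socket is at (294,296), and the keeper knob at (247,362) with its pivot at (241,295).

```bash
python3 - <<'E'
from h import *
np.set_printoptions(precision=4,suppress=True)
a=viewer.read_camera('top');b=viewer.read_camera('scene')
ca=cv2.resize(a['img'][150:265,130:340,::-1],None,fx=3.8,fy=3.8,interpolation=cv2.INTER_CUBIC)
cb=cv2.resize(b['img'][100:265,160:360,::-1],None,fx=3.0,fy=3.0,interpolation=cv2.INTER_CUBIC)
cv2.imwrite('pics/ca.png',ca);cv2.imwrite('pics/cb.png',cb)
def blobs(p,name,lo,hi,win):
    hsv=cv2.cvtColor(p['img'],cv2.COLOR_RGB2HSV); m=cv2.inRange(hsv,lo,hi)
    w=np.zeros_like(m);w[win[1]:win[3],win[0]:win[2]]=1;m*=w
    n,l,s,c=cv2.connectedComponentsWithStats(m)
    o=[(s[i].tolist(),c[i].round(2).tolist()) for i in range(1,n) if s[i][4]>8];print(name,o);return o
ra=blobs(a,'red top',(0,150,90),(6,255,255),(260,220,330,255))
rb=blobs(b,'red sc',(0,150,70),(6,255,255),(180,180,240,260))
blobs(a,'blue',(100,120,50),(125,255,255),(250,210,335,265))
blobs(a,'yel',(22,150,90),(35,255,255),(140,170,180,245))
blobs(b,'yel sc',(22,150,90),(35,255,255),(260,120,330,170))
blobs(a,'well',(0,0,0),(180,255,70),(170,165,205,210))
E
```

```text
red top [([277, 235, 6, 6, 31], [279.42, 237.45])]
red sc [([201, 197, 9, 19, 132], [205.5, 205.8])]
blue [([269, 226, 53, 27, 919], [294.96, 239.0])]
yel [([150, 185, 16, 52, 385], [157.43, 208.97])]
yel sc [([272, 147, 47, 11, 215], [295.97, 151.52]), ([317, 164, 5, 6, 26], [318.96, 166.88])]
well [([181, 183, 15, 14, 158], [188.28, 189.65])]
```

View pics/ca.png

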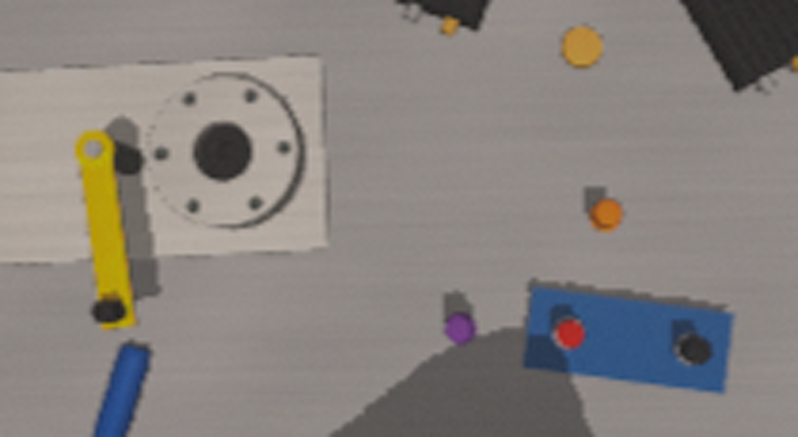

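View pics/cb.png

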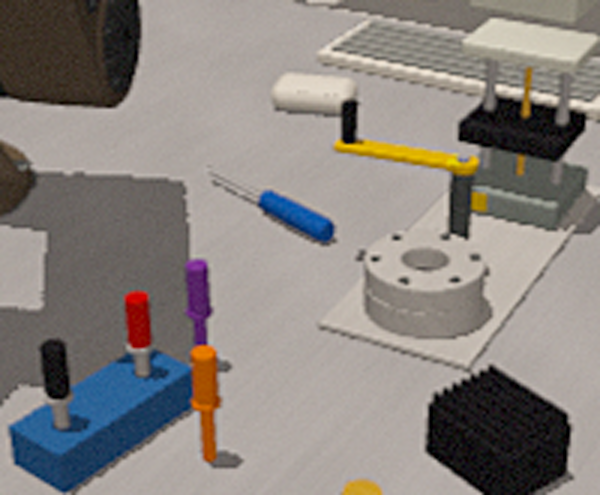

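The crop confirms the red-handled pin in the stand at crop (568,333). The socket bolt circle centres at (222,151), the keeper pivot is at (93,148) and the knob top at (108,310).

```bash
cat >> h.py <<'E'
def tri(a,ua,b,ub):
    c1,d1=ray(a,*ua);c2,d2=ray(b,*ub);d1/=np.linalg.norm(d1);d2/=np.linalg.norm(d2)
    s=np.linalg.lstsq(np.c_[d1,-d2],c2-c1,rcond=None)[0];p,q=c1+s[0]*d1,c2+s[1]*d2;return (p+q)/2,np.linalg.norm(p-q)
E
python3 - <<'E'
from h import *
np.set_printoptions(precision=4,suppress=True)
a=viewer.read_camera('top');b=viewer.read_camera('scene')
A=lambda x,y:(130+(x+.5)/3.8-.5,150+(y+.5)/3.8-.5)
B=lambda x,y:(160+(x+.5)/3-.5,100+(y+.5)/3-.5)
w=atz(a,*A(222.2,150.7),.06); print('well top',w, atz(a,188.28,189.65,.06),'scene',atz(b,*B(427,259),.06))
print('well proj in scene',[(u-159.5)*3 for u in proj(b,w)[:1]],[(u-99.5)*3 for u in proj(b,w)[1:]])
piv=atz(a,*A(93,148),.127);print('pivot',piv,'d',piv-w,np.linalg.norm((piv-w)[:2]))
kn=atz(a,*A(108,312),.165);print('knob',kn,np.linalg.norm((kn-piv)[:2]), 'scene',atz(b,*B(349,103),.168))
pt=atz(a,279.42,237.45,.112);print('pin top',pt,'scene',atz(b,205.5,205.8,.089),tri(a,(279.42,237.45),b,(205.5,205.8)))
print('spare',atz(a,*A(692,348),.112))
d=(piv-w)[:2];d/=np.linalg.norm(d);print('socket yaw(+y) ',np.degrees(np.arctan2(d[1],d[0]))-90)
print('purple',atz(a,*A(460,328),.1),'orange',atz(a,*A(606,214),.1))
E
```

```text
well top [0.6076 0.0403 0.06  ] [0.6066 0.0398 0.06  ] scene [0.6091 0.0392 0.06  ]
well proj in scene [np.float64(426.49583359041327)] [np.float64(258.56633932147685)]
pivot [0.6056 0.1205 0.127 ] d [-0.002   0.0802  0.067 ] 0.0802240393964137
knob [0.4905 0.1014 0.165 ] 0.11665381363175666 scene [0.494  0.0987 0.168 ]
pin top [ 0.4695 -0.2118  0.112 ] scene [ 0.467  -0.2104  0.089 ] (array([ 0.4689, -0.2124,  0.0908]), np.float64(0.000369341663046313))
spare [ 0.458  -0.2975  0.112 ]
socket yaw(+y)  1.4181828118097997
purple [ 0.4746 -0.1348  0.1   ] orange [ 0.5536 -0.2401  0.1   ]
```

servo_tool:
  commands:
    - [[0,2.7,-1.88,0.24,1],[0,5.4,-3.77,0.48,2],[0,8.1,-5.65,0.72,3],[0,10.8,-7.5,1,4],[0,13.46,-9.42,1.2,5],[0,13.46,-9.42,1.2,5],[0,13.46,-9.42,1.2,5],[0,13.46,-9.42,1.2,5],[0,13.46,-9.42,1.2,5],[0,13.46,-9.42,1.2,5],[0,13.46,-9.42,1.2,5],[0,13.46,-9.42,1.2,5],[0,13.46,-9.42,1.2,5],[0,13.46,-9.42,1.2,5]]
  force: 60

```text
time_s: 2.17
tool_pos: [0.4687, -0.2129, 0.2014]
orientation: [1.0, -0.002, 0.0, 0.0]
wrist_force: [0.0, -0.7, 0.2]
width: 0.0856
gripper_force: 0.0
```

servo_tool:
  commands:
    - [[0,0,-0.04,1.3,0],[0,0,-0.04,2.6,0],[0,0,-0.04,3.9,0],[0,0,-0.04,4.8,0],[0,0,-0.04,5.24,0],[0,0,-0.04,5.24,0],[0,0,-0.04,5.24,0],[255,0,-0.04,5.24,0],[255,0,-0.04,5.24,0],[255,0,-0.04,5.24,0],[255,0,-0.04,5.24,0],[255,0,-0.04,5.24,0],[255,0,-0.04,5.24,0],[255,0,-0.04,5.24,0],[255,0,-0.04,5.24,0],[255,0,-0.04,5.24,0],[255,0,-0.04,5.24,0]]
  force: 60

```text
time_s: 3.58
tool_pos: [0.4693, -0.211, 0.0708]
orientation: [1.0, -0.001, 0.0, 0.0]
wrist_force: [-1.9, 0.5, 5.5]
width: 0.0181
gripper_force: 58.3
```

servo_tool:
  commands:
    - [[255,0,0,-0.6,0],[255,0,0,-1.4,0],[255,0,0,-2.4,0],[255,0,0,-3.4,0],[255,0,0,-4.2,0],[255,0,0,-4.2,0],[255,1,-2,-4.2,0],[255,2,-4,-4.2,0],[255,3,-6,-4.2,0],[255,4,-7.5,-4.2,0],[255,5,-9,-4.2,0],[255,5.55,-10.04,-4.2,0],[255,5.55,-10.04,-4.2,0],[255,5.55,-10.04,-4.2,0],[255,5.55,-10.04,-4.2,0],[255,5.55,-10.04,-4.2,0],[255,5.55,-10.04,-4.2,0]]

```text
time_s: 5.0
tool_pos: [0.6078, 0.0387, 0.1748]
orientation: [1.0, -0.002, -0.001, 0.0]
wrist_force: [-0.7, -0.0, -0.8]
width: 0.0186
gripper_force: 59.0
```

```bash
python3 - <<'E'
from h import *
np.set_printoptions(precision=4,suppress=True)
b=viewer.read_camera('scene');a=viewer.read_camera('top')
ca=cv2.resize(a['img'][140:250,130:240,::-1],None,fx=3.6,fy=3.6,interpolation=cv2.INTER_CUBIC)
cb=cv2.resize(b['img'][75:235,235:365,::-1],None,fx=3.2,fy=3.2,interpolation=cv2.INTER_CUBIC)
H=max(ca.shape[0],cb.shape[0]);pad=lambda i:cv2.copyMakeBorder(i,0,H-i.shape[0],0,0,0)
cv2.imwrite('pics/at.png',np.hstack([pad(cb)[:, :400],pad(ca)]))
s=r.sense();print(s['time_s'],s['tool_pos'],s['wrist_force'],s['width'],s['wrist_torque'])
P=s['tool_pos']
for dz in(0.0417,0.02-0.0187-0.02-0.0417-.06): pass
g=P+[0,0,.0187]
for n,z in(('top',.023),('grip',0),('flange',-.025),('tip',-.081)):
    u=proj(b,g+[0,0,z]);print(n,u,(u[0]-234.5)*3.2,(u[1]-74.5)*3.2)
E
```

```text
5.1 [0.608  0.0385 0.1752] [-0.3698  0.1573 -1.9629] 0.018919340407250147 [-0.0222  0.0002 -0.0428]
top (np.float64(304.12015967124813), np.float64(133.10818818113574)) 222.78451094799402 187.5462021796344
grip (np.float64(303.71687233056434), np.float64(141.3369447454273)) 221.49399145780592 213.87822318536737
flange (np.float64(303.2880188328352), np.float64(150.087358355175)) 220.1216602650726 241.87954673656006
tip (np.float64(302.36166033086454), np.float64(168.98896481535553)) 217.15731305876653 302.36468740913773
```

View pics/at.png

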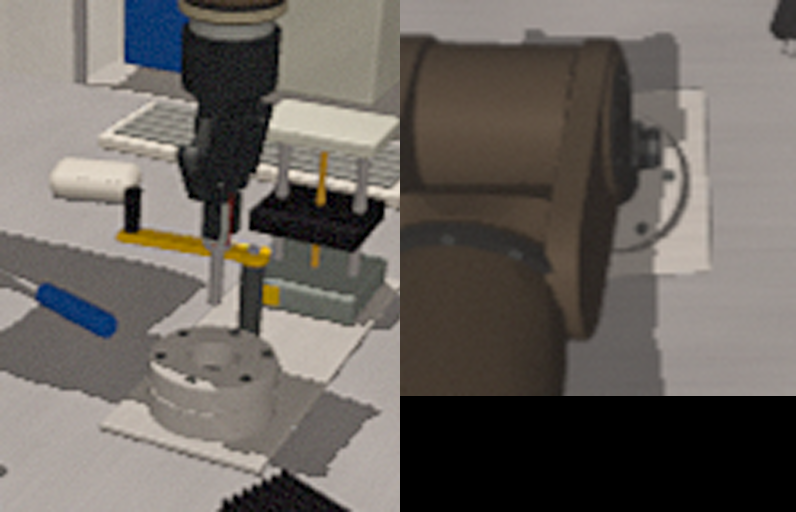

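The tip sits over the well as predicted, at crop (216,303), and upright. Next I go down to just above the well bottom, 5 mm off the axis.

servo_tool:
  commands:
    - [[255,0.2,-0.05,0.7,0],[255,0.2,-0.05,1.5,0],[255,0.2,-0.05,2.2,0],[255,0.2,-0.05,2.7,0],[255,0.2,-0.05,2.9,0],[255,0.2,-0.05,2.9,0],[255,0.2,-0.05,2.94,0],[255,0.2,-0.05,2.98,0],[255,0.2,-0.05,3.02,0],[255,0.2,-0.05,3.04,0],[255,0.2,-0.05,3.04,0],[255,0.2,-0.05,3.04,0]]

```text
time_s: 6.1
tool_pos: [0.6135, 0.0409, 0.0995]
orientation: [1.0, -0.001, 0.0, 0.0]
wrist_force: [-0.2, -0.4, -1.3]
width: 0.0182
gripper_force: 59.0
```

servo_tool:
  commands:
    - [[255,0,0,0.02,0],[255,0,0,0.04,0],[255,0,0,0.06,0],[255,0,0,0.08,0],[255,0,0,0.08,0],[255,0,0,0.08,0]]

```text
time_s: 6.6
tool_pos: [0.6136, 0.0409, 0.0976]
orientation: [1.0, -0.001, 0.0, 0.0]
wrist_force: [-0.4, 0.4, 4.0]
width: 0.0185
gripper_force: 59.4
```

servo_tool:
  commands:
    - [[255,0,0,0.01,0],[255,0,0,0.02,0],[255,0,0,0.02,0],[255,0,0,0.02,0]]

```text
time_s: 6.93
tool_pos: [0.6138, 0.0409, 0.0975]
orientation: [1.0, -0.001, 0.001, 0.0]
wrist_force: [0.1, 0.3, 7.5]
width: 0.0186
gripper_force: 59.7
```

servo_tool:
  commands:
    - [[255,-0.02,0.02,0.02,0],[255,-0.04,0.04,0.03,0],[255,-0.043,0.075,0.03,0],[255,-0.052,0.108,0.03,0],[255,-0.067,0.14,0.03,0],[255,-0.087,0.169,0.03,0],[255,-0.111,0.193,0.03,0],[255,-0.14,0.213,0.03,0],[255,-0.172,0.228,0.03,0],[255,-0.205,0.237,0.03,0],[255,-0.24,0.24,0.03,0],[255,-0.24,0.24,0.03,0]]

```text
time_s: 7.93
tool_pos: [0.6096, 0.0352, 0.0976]
orientation: [1.0, -0.001, 0.003, -0.0]
wrist_force: [5.1, 3.5, 10.6]
width: 0.0187
gripper_force: 60.3
```

servo_tool:
  commands:
    - [[255,-0.035,-0.003,0,0],[255,-0.068,-0.012,0,0],[255,-0.1,-0.027,0,0],[255,-0.129,-0.047,0,0],[255,-0.153,-0.071,0,0],[255,-0.173,-0.1,0,0],[255,-0.188,-0.132,0,0],[255,-0.197,-0.165,0,0],[255,-0.2,-0.2,0,0],[255,-0.2,-0.2,0,0]]

```text
time_s: 8.77
tool_pos: [0.6045, 0.0391, 0.0977]
orientation: [1.0, -0.001, 0.003, 0.001]
wrist_force: [3.3, -5.4, 11.0]
width: 0.0187
gripper_force: 60.3
```

servo_tool:
  commands:
    - [[255,-0.036,-0.042,0,0],[255,-0.026,-0.082,0,0],[255,-0.008,-0.12,0,0],[255,0.016,-0.154,0,0],[255,0.046,-0.184,0,0],[255,0.08,-0.208,0,0],[255,0.118,-0.226,0,0],[255,0.158,-0.236,0,0],[255,0.2,-0.24,0,0],[255,0.2,-0.24,0,0]]

```text
time_s: 9.6
tool_pos: [0.6071, 0.0449, 0.0972]
orientation: [1.0, -0.001, -0.0, 0.001]
wrist_force: [-7.0, -6.9, 16.7]
width: 0.0185
gripper_force: 61.0
```

servo_tool:
  commands:
    - [[255,0.042,0.004,0,0],[255,0.082,0.014,0,0],[255,0.12,0.032,0,0],[255,0.154,0.056,0,0],[255,0.184,0.086,0,0]]

```text
time_s: 10.02
tool_pos: [0.612, 0.0437, 0.0958]
orientation: [1.0, -0.001, -0.0, 0.0]
wrist_force: [0.3, 0.2, -1.2]
width: 0.0185
gripper_force: 59.3
```

servo_tool:
  commands:
    - [[255,0.184,0.086,0.04,0],[255,0.184,0.086,0.08,0]]

```text
time_s: 10.18
tool_pos: [0.6161, 0.042, 0.0936]
orientation: [1.0, -0.002, -0.001, -0.001]
wrist_force: [-5.6, 5.4, 3.2]
width: 0.0187
gripper_force: 59.8
```

servo_tool:
  commands:
    - [[255,-0.1,-0.05,0,0],[255,-0.18,-0.085,0,0],[255,-0.18,-0.085,0,0]]

```text
time_s: 10.43
tool_pos: [0.6124, 0.0437, 0.0939]
orientation: [1.0, -0.001, 0.0, 0.0]
wrist_force: [1.3, 0.3, -2.2]
width: 0.0186
gripper_force: 58.9
```

servo_tool:
  commands:
    - [[255,0,0,0.08,0],[255,0,0,0.16,0],[255,0,0,0.24,0],[255,0,0,0.32,0],[255,0,0,0.4,0],[255,0,0,0.4,0]]

```text
time_s: 10.93
tool_pos: [0.6122, 0.0437, 0.0836]
orientation: [1.0, -0.001, -0.0, 0.0]
wrist_force: [1.6, 0.8, -2.1]
width: 0.0185
gripper_force: 58.9
```

servo_tool:
  commands:
    - [[255,0,0,0.08,0],[255,0,0,0.16,0],[255,0,0,0.24,0],[255,0,0,0.32,0],[255,0,0,0.38,0],[255,0,0,0.4,0],[255,0,0,0.4,0]]

```text
time_s: 11.52
tool_pos: [0.6122, 0.0437, 0.0739]
orientation: [1.0, -0.001, 0.0, 0.0]
wrist_force: [2.0, -0.6, -1.8]
width: 0.0189
gripper_force: 58.9
```

servo_tool:
  commands:
    - [[255,0,0,0.02,0],[255,0,0,0.04,0],[255,0,0,0.06,0],[255,0,0,0.08,0],[255,0,0,0.08,0],[255,0,0,0.08,0]]

```text
time_s: 12.02
tool_pos: [0.6124, 0.0437, 0.0725]
orientation: [1.0, -0.001, 0.0, 0.0]
wrist_force: [1.4, 0.3, 5.4]
width: 0.0183
gripper_force: 59.5
```

servo_tool:
  commands:
    - [[255,0,0,-0.03,0],[0,0,0,-0.03,0],[0,0,0,-0.03,0],[0,0,0,-0.03,0],[0,0,0,-0.03,0],[0,0,0,-0.03,0],[0,0,0,-0.03,0],[0,0,0,-0.03,0],[0,0,0,-1,0],[0,0,0,-2.2,0],[0,0,0,-3.5,0],[0,0,0,-4.8,0],[0,0,0,-5.9,0],[0,0,0,-5.9,0],[0,-1.6,-0.8,-5.9,0],[0,-3.2,-1.6,-5.9,0],[0,-4.8,-2.27,-5.9,0],[0,-4.8,-2.27,-5.9,0],[0,-4.8,-2.27,-5.9,0]]

```text
time_s: 13.6
tool_pos: [0.4903, 0.1017, 0.2198]
orientation: [1.0, -0.0, -0.0, 0.0]
wrist_force: [0.5, 0.4, -0.1]
width: 0.0853
gripper_force: 0.0
```

```bash
python3 - <<'E'
from h import *
np.set_printoptions(precision=4,suppress=True)
b=viewer.read_camera('scene');a=viewer.read_camera('top')
ca=cv2.resize(a['img'][140:250,130:240,::-1],None,fx=3.6,fy=3.6,interpolation=cv2.INTER_CUBIC)
cb=cv2.resize(b['img'][75:235,235:365,::-1],None,fx=3.2,fy=3.2,interpolation=cv2.INTER_CUBIC)
H=max(ca.shape[0],cb.shape[0]);pad=lambda i:cv2.copyMakeBorder(i,0,H-i.shape[0],0,0,0)
cv2.imwrite('pics/rel.png',np.hstack([pad(cb)[:, :400],pad(ca)]))
s=r.sense();print(s['time_s'],s['tool_pos'],s['wrist_force'],s['width'])
for z in(.114,.068,.060):
    u=proj(b,[.6122,.0437,z]);print(z,(u[0]-234.5)*3.2,(u[1]-74.5)*3.2)
E
```

```text
13.7 [0.4931 0.1008 0.2198] [ 0.5704 -0.6662  0.3615] 0.08535847904703858
0.114 224.35691994010213 299.85554866591184
0.068 221.8890303902157 347.34666363270264
0.06 221.46979212076332 355.4143232465451
```

View pics/rel.png

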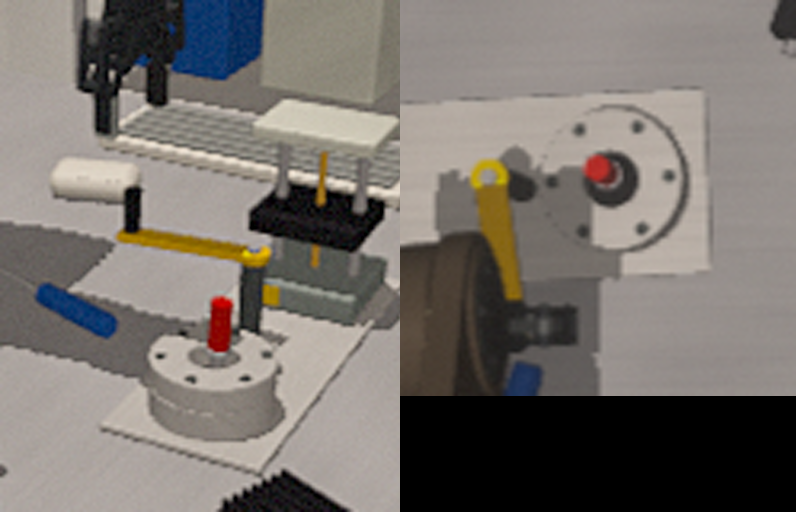

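The pin is seated, handle top at crop (222,299) as predicted for home. The open fingers are above the knob at (132,190), so I grip it next.

servo_tool:
  commands:
    - [[0,0,0,1,0],[0,0,0,2,0],[0,0,0,3,0],[0,0,0,3.36,0],[0,0,0,3.36,0],[0,0,0,3.36,0],[255,0,0,3.36,0],[255,0,0,3.36,0],[255,0,0,3.36,0],[255,0,0,3.36,0],[255,0,0,3.36,0],[255,0,0,3.36,0],[255,0,0,3.36,0],[255,0,0,3.36,0],[255,0,0,3.36,0]]
  force: 25

```text
time_s: 14.95
tool_pos: [0.4925, 0.1009, 0.1359]
orientation: [1.0, -0.001, 0.0, -0.0]
wrist_force: [-0.5, 0.8, 6.4]
width: 0.0153
gripper_force: 25.6
```

servo_tool:
  commands:
    - [[255,0.06,0.28,0,0],[255,0.134,0.562,0,0],[255,0.23,0.83,0,0],[255,0.331,1.088,0,0],[255,0.45,1.34,0,0],[255,0.59,1.586,0,0],[255,0.74,1.82,0,0],[255,0.908,2.049,0,0],[255,1.09,2.265,0,0],[255,1.28,2.47,0,0],[255,1.485,2.66,0,0],[255,1.701,2.842,0,0],[255,1.93,3.005,0,0],[255,2.164,3.16,0,0],[255,2.164,3.16,0,0]]

```text
time_s: 16.2
tool_pos: [0.5475, 0.0208, 0.1356]
orientation: [1.0, -0.001, 0.0, 0.0]
wrist_force: [1.7, 0.9, 5.5]
width: 0.0151
gripper_force: 26.0
```

servo_tool:
  commands:
    - [[255,0.245,0.135,0,0],[255,0.498,0.259,0,0],[255,0.76,0.362,0,0],[255,1.024,0.456,0,0],[255,1.295,0.53,0,0],[255,1.57,0.587,0,0],[255,1.85,0.627,0,0],[255,2.128,0.651,0,0],[255,2.3,0.656,0,0],[255,2.4,0.657,0,0],[255,2.48,0.656,0,0],[255,2.48,0.656,0,0],[255,2.48,0.656,0,0]]

```text
time_s: 17.28
tool_pos: [0.6037, 0.0071, 0.1348]
orientation: [1.0, -0.001, -0.005, -0.001]
wrist_force: [-22.3, 14.0, 13.3]
width: 0.0149
gripper_force: 27.6
```

servo_tool:
  commands:
    - [[255,-0.15,0.05,0,0],[255,-0.2,0.05,0,0],[255,-0.2,0.05,0,0]]

```text
time_s: 17.53
tool_pos: [0.6023, 0.0069, 0.135]
orientation: [1.0, -0.001, -0.001, -0.002]
wrist_force: [-0.1, 25.2, 0.8]
width: 0.0154
gripper_force: 26.9
```

servo_tool:
  commands:
    - [[255,0,-0.06,0,0],[255,0,-0.12,0,0],[255,0,-0.12,0,0]]

```text
time_s: 17.78
tool_pos: [0.6029, 0.0072, 0.1351]
orientation: [1.0, -0.001, -0.0, -0.0]
wrist_force: [-1.0, 4.7, 0.3]
width: 0.0152
gripper_force: 26.4
```

servo_tool:
  commands:
    - [[255,0.06,-0.03,0,0],[255,0.12,-0.03,0,0],[255,0.12,-0.03,0,0]]

```text
time_s: 18.03
tool_pos: [0.6037, 0.0073, 0.135]
orientation: [1.0, -0.001, -0.003, 0.0]
wrist_force: [-13.8, 0.2, 6.6]
width: 0.0151
gripper_force: 26.9
```

Hard stop confirmed. Next I relax, open, lift away and look.

servo_tool:
  commands:
    - [[255,-0.1,0,0,0],[0,-0.1,0,0,0],[0,-0.1,0,0,0],[0,-0.1,0,0,0],[0,-0.1,0,0,0],[0,-0.1,0,0,0],[0,-0.1,0,0,0],[0,-0.1,0,0,0],[0,-0.1,0,-1,0],[0,-0.1,0,-2,0],[0,-0.1,0,-3,0],[0,-0.1,0,-4,0],[0,-2,2,-4,0],[0,-3,4,-4,0],[0,-4,6,-4,0],[0,-4,8,-4,0],[0,-4,8,-4,0],[0,-4,8,-4,0],[0,-4,8,-4,0]]

```text
time_s: 19.62
tool_pos: [0.5047, -0.1956, 0.2356]
orientation: [1.0, -0.003, 0.0, 0.0]
wrist_force: [-1.1, 0.2, 0.6]
width: 0.0855
gripper_force: 0.0
```

```bash
python3 - <<'E'
from h import *
np.set_printoptions(precision=4,suppress=True)
b=viewer.read_camera('scene');a=viewer.read_camera('top')
ca=cv2.resize(a['img'][140:250,130:240,::-1],None,fx=3.6,fy=3.6,interpolation=cv2.INTER_CUBIC)
cb=cv2.resize(b['img'][75:235,235:365,::-1],None,fx=3.2,fy=3.2,interpolation=cv2.INTER_CUBIC)
H=max(ca.shape[0],cb.shape[0]);pad=lambda i:cv2.copyMakeBorder(i,0,H-i.shape[0],0,0,0)
cv2.imwrite('pics/end.png',np.hstack([pad(cb)[:, :400],pad(ca)]))
s=r.sense();print(s['time_s'],s['tool_pos'],s['wrist_force'],s['width'])
X=[.6084,.0055,.168]
for p,o,k in((b,(234.5,74.5),3.2),(a,(129.5,139.5),3.6)):
    u=proj(p,X);print('knob expected',(u[0]-o[0])*k,(u[1]-o[1])*k)
E
```

```text
19.7167 [ 0.5055 -0.1926  0.2355] [-0.4219  0.9381  0.3037] 0.08549792365814332
knob expected 202.71660467662096 258.43232320901836
knob expected 234.50129777962712 164.92030447517888
```

View pics/end.png

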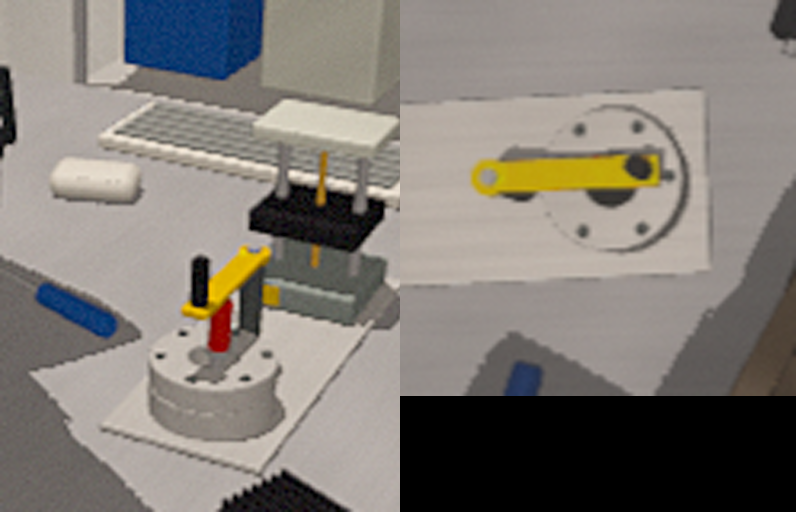

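The bar lies parallel to the base-plate edge, with its knob top at (639,164), level with the value expected for fully closed. The pin stands upright beneath it and the gripper is clear.

```bash
python3 -c "
from h import *
print(ticket.sign_off())"
```

```text
the job is handed in; nothing more can be done
None
```

The red-handled pin is fully home and upright in the hidden hole, the keeper bar is swung across it to its stop, and the gripper is open and clear; I handed the job in at about 20 s, with the highest wrist force I read about 30 N.

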